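# Grease the pivot pin, then hold the cast lever level over it

### The job

Grease the fixture's pivot pin with at least three full strokes of the pump handle, each right down to its stop and all the way back up. Then pick up the cast lever at its balance point and finish holding it level and still, its big bore centred about 3 cm above the tip of the pin and its small eye over the forked rest; do not put it on the pin and do not let go. Leave the loose things lying around where they are.

Things in the scene. Friction and masses are not known exactly. Their poses are not given: they have to be found in the camera images.
- fixture: Fixture fixed to the bench: grey base plate 100 x 370 x 12 mm (x by y; all sizes in mm) with a round pivot pin (22 dia, tip at z = 75, on a flange 52 dia with top at 24) in the middle, a forked rest at its -y end and a grease pump (62 dia, 130 tall) at x = 20, y = 130. The pump handle points to the fixture's -x. Origin on the pin's axis at bench level, z up. Place varies, yaw within 0.25 rad
- pin_tip (a point): centre of the pivot pin's top, 75 mm above the bench; axes as the fixture
- rest (a point): centre of the forked rest's seat, 155 mm from the pin towards the fixture's -y, 24 above the bench; the fork's two cheeks stand 21 higher, 40 apart inside
- pump_handle (a joint): pump handle's angle: 0 = up (where its spring brings it), grows as it is pressed down, 0.55 rad = down at the stop. A full stroke goes beyond 0.47 and back below 0.06. Needs about 3 N at the pad at the top and 9 N at the bottom
- pump_pad (a point): centre of the top face of the flat pad (56 long, 44 wide, 12 mm thick) at the end of the pump handle, 151 in front (fixture's -x) of the handle's pivot and 170 above the bench when up. At the stop it is 87 lower and 5 farther to the fixture's -x. Press it down from above; its spring brings it back up with the fingers
- cast_lever: dark cast metal lever lying flat on the bench, 198 mm long, 0.55 to 0.92 kg, heavy at the boss: a thick round boss (56 dia, 34 high, bore 27) at one end, a straight arm 20 wide (z 4 to 26), a small eye (30 dia, 28 high) at the other end. Origin on the bore's axis at the underside; x along the arm to the eye, z up
- balance (a point): the cast lever's balance point, on the arm's centre line, 52 mm from the bore's axis towards the eye, 15 above the underside; axes as the cast lever. Grip across the arm here (within 25 along it)
- bore (a point): centre of the bore at the underside of the boss; axes as the cast lever
- eye (a point): centre of the small eye at the underside, 155 mm from the bore; axes as the cast lever
- hex_nut: bystander: large steel hex nut, 46x52x24 mm, lying in front of the fixture; origin at the centre of its underside as built
- bolt: bystander: thick bolt, 89 mm long, lying at the right; origin at the centre of its underside as built
- marker_pen: bystander: marker pen, 130 long, 18 mm thick, lying at the left; origin at the centre of its underside as built
- cold_chisel: bystander: cold chisel, 158 mm long, lying at the left; origin at the centre of its underside as built
- round_bar: bystander: short round steel bar standing on end, dia 30, 101 mm tall, behind the cast lever and right of the fixture; origin at the centre of its underside as built

How it is judged (in metres and radians):
On the way, in this order (a step that is already met when the one before it is completed fails the run):
1. pump handle pressed down to its stop, first stroke (value of joint pump_handle above 0.47 rad), for 0.05 s.
2. pump handle back up, first stroke (value of joint pump_handle below 0.06 rad), for 0.05 s.
3. pump handle pressed down to its stop, second stroke (value of joint pump_handle above 0.47 rad), for 0.05 s.
4. pump handle back up, second stroke (value of joint pump_handle below 0.06 rad), for 0.05 s.
5. pump handle pressed down to its stop, third stroke (value of joint pump_handle above 0.47 rad), for 0.05 s.
6. pump handle back up, third stroke (value of joint pump_handle below 0.06 rad), for 0.05 s.
7. cast lever lifted off the bench between the fingers, by its balance point (height (world z) of balance above 0.055 m and x of the grasp point in the frame of balance between -0.025 and 0.025 m and contact force between the fingers and cast_lever above 2 N), for 0.2 s.
At the end, for the whole second after the job is handed in: Lever still, held by the fingers within 25 mm along the arm of its balance point, level within 0.1 rad, bore within 15 mm of the pin axis, underside 8 to 60 mm above the pin tip, eye within 30 mm of the rest from above, not touching the fixture; pump handle up (below 0.06) (horizontal distance between bore and pin_tip below 0.015 m and horizontal distance between eye and rest below 0.03 m and z of bore in the frame of pin_tip between 0.008 and 0.06 m and angle between cast_lever's own z axis and vertical below 0.1 rad and x of the grasp point in the frame of balance between -0.025 and 0.025 m and contact force between the fingers and cast_lever above 2 N and contact force between cast_lever and fixture below 0.2 N and linear speed of cast_lever below 0.03 m/s and value of joint pump_handle below 0.06 rad); the arm keeps its last pose, push and grip.
It fails at once if hex_nut moved more than 3 cm (distance of hex_nut from where it was at the start of the episode above 0.03 m).
It fails at once if bolt moved more than 3 cm (distance of bolt from where it was at the start of the episode above 0.03 m).
It fails at once if marker_pen moved more than 3 cm (distance of marker_pen from where it was at the start of the episode above 0.03 m).
It fails at once if cold_chisel moved more than 3 cm (distance of cold_chisel from where it was at the start of the episode above 0.03 m).
It fails at once if round_bar moved more than 3 cm (distance of round_bar from where it was at the start of the episode above 0.03 m).
It also fails if it takes over 51 s, if anything falls off the work surface, if the arm or the gripper's body presses on something with over 40 N, if the wrist force passes 120 N, or if a joint passes its speed limit or range.

### The arm

A 6-joint arm with a two-finger parallel gripper is mounted at the origin on a cart in front of the work surface, level with it; the furniture and walls round the work are solid. World frame = base frame: x ahead of the robot, y to its left, z up, the work surface at z = 0. Lengths are in mm, angles in rad, forces in N, time in s.
With the tool pointing down it reaches from about 350 to 725 mm from the base axis. Payload 6 kg.
Tool frame: the origin (TCP) lies on the centre line of the jaws, within the pads' length; the fingertips stand 14 mm ahead of it and the grasp point (between the pads) lies 5 mm behind it; z points along the fingers, y is the line along which they close (so a half turn about z gives the same grasp; the last joint's range is limited). The gripper opens to 85 mm and grips with 20 to 120 N. Pads are 22 mm wide; open, the fingers measure 114 mm over their backs; the gripper's body (76 mm by 85 mm) begins 54 mm behind the grasp point. The pads swing forward as they close: fully open they stand 13 mm farther back than shut.
Start: joints at [-0.793, 0.04, 0.085, 0, -1.615, -0.334], TCP at [257.629, -541.848, 223.061] pointing down, gripper open.
Joint ranges: [-2.56, 2.56], [-1.29, 2.01], [-1.08, 1.49], [-3.29, 1.98], [-2.81, -0.18], [-2.99, 2.99]. Speed limits (rad/s): [2.57, 2.57, 3.01, 3.14, 3.14, 3.14].

### API

Orientations are given as a unit quaternion [x, y, z, w].
In Python, from workcell import movep, movel, set_joints, command_gripper, dwell, solve_ik, get_image, IKError, job_done, current_clock, current_qpos, current_dq, current_joint_efforts, current_tcp_pos, current_tcp_rot, current_contact_force, current_torque, current_gripper_width, current_grasp_force gives the robot as it stands. Calls block until the motion is done:
- movep(position, orientation): joint-space move of the TCP to a pose.
- movel(position, frame=None, speed=150): straight line of the TCP; frame=None keeps the orientation; speed is the mean speed in mm/s.
- set_joints(angles): joint-space move.
- command_gripper(opening): opening from 0.0 (shut) to 1.0 (fully open); the grip force is fixed at half the most; returns when the fingers have stopped.
- dwell(seconds).
- solve_ik(position, orientation): joint angles nearest the present ones, or None.
- get_image(name): name is "scene" or "top"; returns a dict with "img" (480x640x3 uint8, blue, green, red), "fovy" (degrees; the focal length in pixels is half the picture's height over the tangent of half this angle, whatever the lens; pixels are square), "cx", "cy" (the principal point, pixels), "dist" ([k1, k2, p1, p2, k3] as OpenCV has them; the pictures are not rectified), "extrinsics" (4x4, takes a point from camera to world coordinates). Camera axes: x right, y down, z forward; pixel columns grow to the right and rows downward; lengths in mm; the calibration is good to about 2 mm. A picture is of the moment at which its call begins. There is no depth.
A pose or a line that the arm cannot do raises IKError and nothing moves.
- job_done(): hands the job in; it is judged then, once.
Readings, each from a call of its own:
- current_clock(): time.
- current_qpos(): joint angles.
- current_dq(): joint speeds.
- current_joint_efforts(): joint torques, N m.
- current_tcp_pos(): TCP position.
- current_tcp_rot(): TCP orientation.
- current_contact_force(): force on the tool from outside, world axes, zero at the start.
- current_torque(): the same for the moment, N m.
- current_gripper_width(): opening from 0.0 (shut) to 1.0 (fully open).
- current_grasp_force(): force on a finger pad.
Only numpy, scipy, OpenCV 4.12 (cv2) and the standard library are available. Lean on these libraries where they do the work, as an engineer would, in place of code of your own. Each camera call takes 0.05 s, during which the arm holds its last target. There are 200 camera calls.

## Working session

There is one attempt and no reset: what is moved stays moved. The work goes in short steps, each a Python script; the robot and the scene stay as the last script left them, time stands still between calls to the robot, and variables do not carry over. Pictures are saved under pics/ and viewed, at most 10 in all, crops included, and the job is handed in when it is done.

```bash
mkdir -p pics; ls; cat > h.py <<'E'
import numpy as np, cv2
from workcell import *
def pix2plane(c,uv,z):
    f=240/np.tan(np.radians(c["fovy"])/2); K=np.array([[f,0,c["cx"]],[0,f,c["cy"]],[0,0,1.]])
    p=cv2.undistortPoints(np.array(uv,float).reshape(-1,1,2),K,np.array(c["dist"],float)).reshape(-1,2)
    E=np.array(c["extrinsics"]); d=np.c_[p,np.ones(len(p))]@E[:3,:3].T; o=E[:3,3]
    z=np.broadcast_to(z,len(p)); return o+d*((z-o[2])/d[:,2])[:,None]
def proj(c,P):
    f=240/np.tan(np.radians(c["fovy"])/2); K=np.array([[f,0,c["cx"]],[0,f,c["cy"]],[0,0,1.]])
    E=np.linalg.inv(np.array(c["extrinsics"]))
    return cv2.projectPoints(np.array(P,float).reshape(-1,1,3),cv2.Rodrigues(E[:3,:3])[0],E[:3,3],K,np.array(c["dist"],float))[0].reshape(-1,2)
def snap(name,fn):
    c=get_image(name); cv2.imwrite("pics/"+fn,c["img"]); return c
E
python3 - <<'E'
from h import *
import pickle
for n in("top","scene"):
    c=snap(n,n+"0.png"); pickle.dump(c,open(n+".pkl","wb")); print(n,c["fovy"],np.round(c["extrinsics"],2).tolist())
print(current_clock(),current_tcp_rot())
E
```

```text
pics
top 48.97095720288151 [[0.03, -1.0, 0.08, 434.83], [-1.0, -0.03, 0.01, -59.33], [-0.0, -0.08, -1.0, 1700.83], [0.0, 0.0, 0.0, 1.0]]
scene 48.287345114436285 [[-0.5, -0.67, 0.54, -155.97], [-0.86, 0.39, -0.31, 366.94], [-0.0, -0.63, -0.78, 1194.5], [0.0, 0.0, 0.0, 1.0]]
0.1 [-2.20074164e-01  9.75482834e-01  7.41665276e-04 -2.28468097e-04]
```

View pics/top0.png

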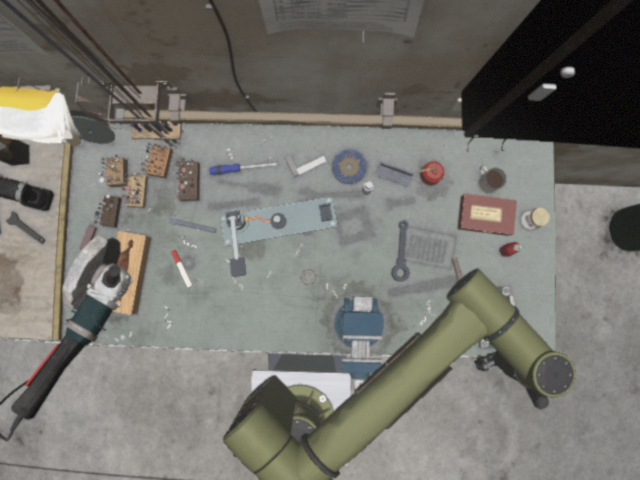

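View pics/scene0.png

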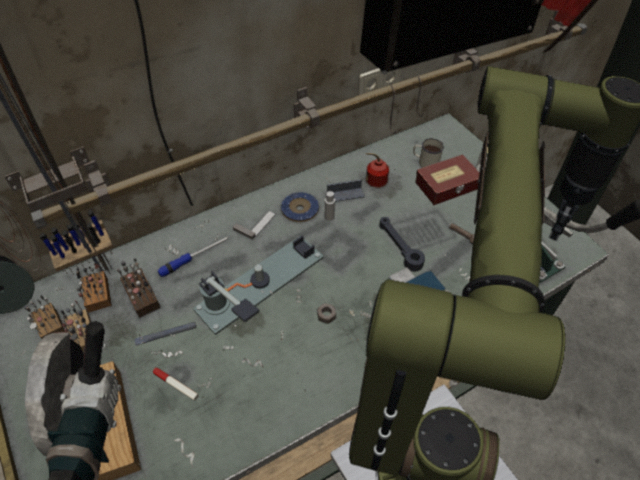

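The top view shows the pin near (278,221), pad (237,267), rest (326,211), lever boss (400,272), eye (403,228), and round bar (368,187). The scene view agrees. I'll zoom in for accuracy.

```bash
python3 - <<'E'
import cv2
a=cv2.imread("pics/top0.png")[170:310,215:415]; a=cv2.resize(a,None,fx=4,fy=4,interpolation=cv2.INTER_CUBIC)
cv2.imwrite("pics/c1.png",a)
b=cv2.imread("pics/scene0.png")[185:335,190:440]; b=cv2.resize(b,None,fx=3.2,fy=3.2,interpolation=cv2.INTER_CUBIC)
cv2.imwrite("pics/c2.png",b)
E
```

```text
(no output)
```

View pics/c1.png

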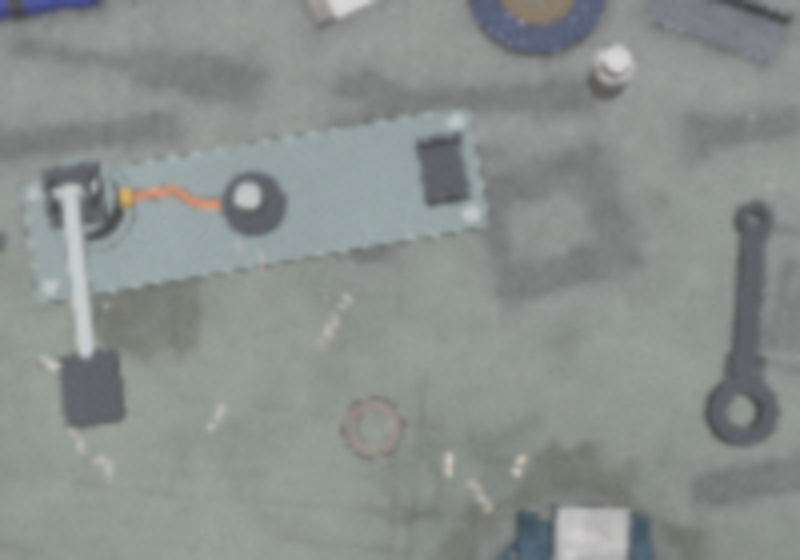

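View pics/c2.png

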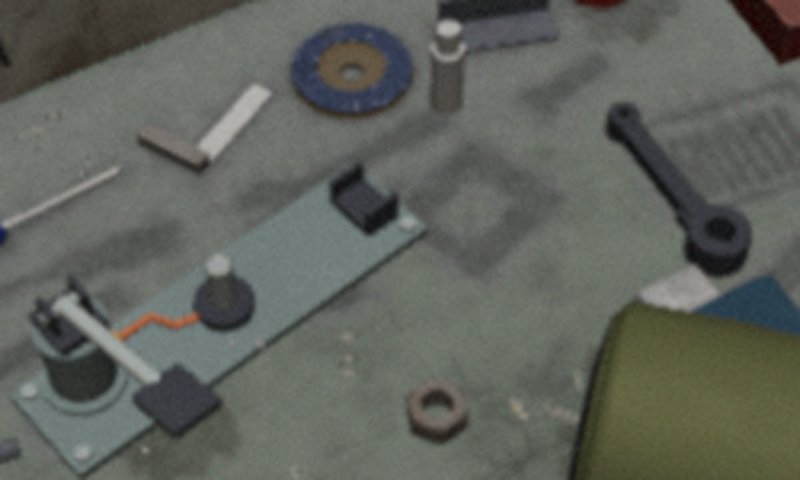

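Crop 1: pin tip (249,194), flange (253,204), pad (93,388), boss (742,410), eye (754,219). Crop 2: pin tip (219,264), pad (177,398), boss (722,231), eye (625,114). I'll fit both cameras jointly.

```bash
cat > fit.py <<'E'
from h import *
import pickle
from scipy.optimize import least_squares
T,S=[pickle.load(open(n+".pkl","rb")) for n in("top","scene")]
t=lambda u,v:((u+.5)/4-.5+215,(v+.5)/4-.5+170)
s=lambda u,v:((u+.5)/3.2-.5+190,(v+.5)/3.2-.5+185)
def fit(obs,x0):
    def W(x,L): c,q=np.cos(x[2]),np.sin(x[2]); L=np.array(L,float); return np.c_[x[0]+c*L[:,0]-q*L[:,1],x[1]+q*L[:,0]+c*L[:,1],L[:,2]]
    def r(x): return np.concatenate([(proj(C,W(x,[l for l,_ in o]))-np.array([p for _,p in o])).ravel() for C,o in obs])
    R=least_squares(r,x0,loss="soft_l1"); print(np.round(R.x,3),np.round(r(R.x).reshape(-1,2),1).tolist()); return R.x
padx=20-151
F=fit([(T,[((0,0,75),t(249,194)),((0,0,24),t(253,204)),((50,185,12),t(25,186)),((50,-185,12),t(468,110)),((-50,-185,12),t(488,228)),((-50,185,12),t(43,302)),((padx,130,170),t(93,388))]),
 (S,[((0,0,75),s(219,262)),((50,-185,12),s(330,178)),((-50,-185,12),s(426,230)),((-50,185,12),s(83,474)),((padx,130,170),s(177,398))])],[500,50,.15])
L=fit([(T,[((0,0,34),t(742,410)),((155,0,28),t(754,219))]),(S,[((0,0,34),s(722,231)),((155,0,28),s(625,114))])],[400,-250,0])
print("single pad:",pix2plane(T,[t(93,388)],170),pix2plane(S,[s(177,398)],170))
print("nut,bar",pix2plane(T,[t(373,427),t(613,60)],[24,101]), "vise", pix2plane(T,[(345,297),(375,297)],60))
E
python3 fit.py
```

```text
[6.31272e+02 8.73550e+01 2.02000e-01] [[-0.6, 0.7], [-0.2, 0.2], [-1.5, -0.0], [0.0, -0.8], [0.5, -0.1], [-1.2, 1.2], [-0.8, -0.0], [0.3, 0.2], [7.8, -5.7], [1.2, -1.4], [-0.6, 0.2], [-0.0, -1.1]]
[ 4.07808e+02 -2.55339e+02 -2.39000e-01] [[-16.6, 21.6], [-7.4, 22.3], [-1.0, 25.1], [7.6, 19.4]]
single pad: [[476.83706107 186.18063812 170.        ]] [[474.11510017 189.67879837 170.        ]]
nut,bar [[ 456.31351129  -14.84080894   24.        ]
 [ 742.00869284 -193.18498575  101.        ]] vise [[ 395.11728564 -132.76719431   60.        ]
 [ 397.52129396 -225.94054488   60.        ]]
```

```bash
sed -i 's/\[400,-250,0\])/[*pix2plane(T,[t(742,410)],34)[0,:2],0])/' fit.py; cat >>fit.py <<'E'
c,q=np.cos(L[2]),np.sin(L[2]); print("bal",L[0]+52*c,L[1]+52*q)
for a,b in((t,T),(s,S)): print(pix2plane(b,[a(742,410),a(754,219)] if a is t else [a(722,231),a(625,114)],[34,28]).round(1).tolist())
pad=[F[0]+padx*np.cos(F[2])-130*np.sin(F[2]),F[1]+padx*np.sin(F[2])+130*np.cos(F[2])]; print("pad",pad)
np.savez("fit.npz",F=F,L=L,pad=pad)
from scipy.spatial.transform import Rotation as R
# closing axis (tool y) direction yaw
def down(yaw): # tool x at yaw, z down
    return (R.from_euler("z",yaw)*R.from_euler("x",np.pi)).as_quat()
for y in (0,1.57,-1.57): print(y, solve_ik([*pad,200],down(y)))
print(R.from_quat(current_tcp_rot()).as_matrix().round(2).tolist())
for y in (L[2],L[2]+np.pi): print(solve_ik([L[0]+52*c,L[1]+52*q,20],down(y)))
b=[F[0]+52*np.sin(F[2]),F[1]-52*np.cos(F[2]),120]
for y in (F[2]-np.pi/2,F[2]+np.pi/2): print(solve_ik(b,down(y)))
E
python3 fit.py
```

```text
[6.31272e+02 8.73550e+01 2.02000e-01] [[-0.6, 0.7], [-0.2, 0.2], [-1.5, -0.0], [0.0, -0.8], [0.5, -0.1], [-1.2, 1.2], [-0.8, -0.0], [0.3, 0.2], [7.8, -5.7], [1.2, -1.4], [-0.6, 0.2], [-0.0, -1.1]]
[ 4.75106e+02 -3.07303e+02 -5.00000e-02] [[0.2, 0.7], [0.1, 0.2], [-0.4, -0.3], [-0.2, -0.2]]
single pad: [[476.83706107 186.18063812 170.        ]] [[474.11510017 189.67879837 170.        ]]
nut,bar [[ 456.31351129  -14.84080894   24.        ]
 [ 742.00869284 -193.18498575  101.        ]] vise [[ 395.11728564 -132.76719431   60.        ]
 [ 397.52129396 -225.94054488   60.        ]]
bal 527.0399445861642 -309.91414180541466
[[477.4, -306.7, 34.0], [630.4, -314.8, 28.0]]
[[473.7, -307.6, 34.0], [629.0, -315.1, 28.0]]
pad [np.float64(476.8558184832379), np.float64(188.43303980305575)]
0 [ 7.69624013e-01 -1.95645932e-01 -1.79632970e-01  4.44089210e-16
 -1.58680929e+00  8.01172314e-01]
1.57 [ 0.76962401 -0.19564593 -0.17963297  0.         -1.58680929  2.37117231]
-1.57 [ 0.76962401 -0.19564593 -0.17963297  0.         -1.58680929 -0.76882769]
[[-0.9, -0.43, -0.0], [-0.43, 0.9, 0.0], [0.0, 0.0, -1.0]]
[-2.04372780e-01  1.40568180e-01 -1.82114679e-01  4.44089210e-16
 -1.24811347e+00  1.72492621e+00]
[-2.04372780e-01  1.40568180e-01 -1.82114679e-01 -4.44089210e-16
 -1.24811347e+00 -1.41666645e+00]
[ 0.36738175  0.16445433  0.03093412  0.         -1.43727612 -0.16540376]
[ 0.36738175  0.16445433  0.03093412  0.         -1.43727612  2.97618889]
```

```bash
cat >>h.py <<'E'
from scipy.spatial.transform import Rotation as R
def down(yaw): return (R.from_euler("z",yaw)*R.from_euler("x",np.pi)).as_quat()
try: D=np.load("fit.npz"); F,L,pad=D["F"],D["L"],D["pad"]
except OSError: pass
E
python3 - <<'E'
from h import *
ux=np.array([np.cos(F[2]),np.sin(F[2])])
command_gripper(0.0)
movep([*pad,215],down(F[2]))
f0=np.array(current_contact_force()); print(current_clock(),f0.round(1),current_tcp_pos())
fz=lambda:(np.array(current_contact_force())-f0)[2]
for z in (190,182,176): 
    movel([*pad,z],speed=100); print(z,fz().round(1))
p=pad-3*ux
for z in (140,115,110,107,104,102,100,98):
    movel([*p,z],speed=120); dwell(.05); print(z,fz().round(1),current_tcp_pos()[2].round(1) if hasattr(current_tcp_pos()[2],'round') else current_tcp_pos()[2])
    if abs(fz())>16: break
print(current_clock()); snap("scene","d1.png")
im=cv2.imread("pics/d1.png")[185:335,150:400]; cv2.imwrite("pics/d1c.png",cv2.resize(im,None,fx=3,fy=3,interpolation=cv2.INTER_CUBIC))
E
```

```text
3.5583 [ 0.2 -0.3  0. ] [477.10771101 187.90147665 215.05025256]
190 0.7
182 0.3
176 -0.2
140 5.2 141.3
115 6.0 116.6
110 6.6 111.9
107 6.0 108.9
104 6.1 106.0
102 6.3 104.1
100 6.3 102.1
98 7.3 100.2
7.1667
```

View pics/d1c.png

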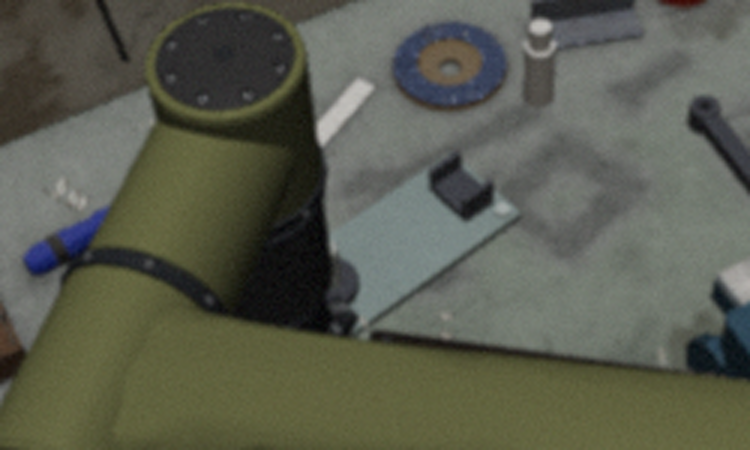

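The arm hides the pad here, but the pad is loaded (about 7 N). I'll press on to the stop.

```bash
python3 - <<'E'
from h import *
fz=lambda:current_contact_force()[2]
def press(zs):
    for z in zs:
        x,y,_=current_tcp_pos(); movel([x,y,z],speed=120); dwell(.1); print(z,round(fz(),1),round(current_tcp_pos()[2],1))
        if fz()>18: return z
zb=press(range(97,72,-2)); print("stop",zb,current_clock())
if zb:
    p=pad-3*np.array([np.cos(F[2]),np.sin(F[2])])
    for i in range(2):
        movel([*p,192],speed=150); dwell(.2); print(fz())
        movel([*p,zb],speed=150); dwell(.15); print(fz(),current_tcp_pos())
    movel([*p,260],speed=150); print(current_clock())
E
```

```text
97 7.0 98.8
95 6.9 96.8
93 7.7 94.8
91 7.5 92.8
89 7.4 90.9
87 7.0 88.9
85 7.3 86.9
83 7.4 85.0
81 7.7 83.0
79 7.8 81.0
77 8.3 79.1
75 12.6 77.9
73 21.3 77.4
stop 73 11.7667
-0.983002323874683
18.269118650939458 [475.5122733  188.1473131   76.85785994]
-0.13509479137413996
18.60566884032163 [475.51896274 188.1626199   76.84781432]
17.6333
```

```bash
python3 - <<'E'
from h import *
import pickle
print(current_gripper_width(),current_contact_force(),current_tcp_pos())
p=pad-np.array([60,-20]); 
c=snap("top","e_t.png");c2=snap("scene","e_s.png")
print(proj(c,[[*pad,170]]),proj(c2,[[*pad,170]]))
a=c["img"][170:310,215:355];b=c2["img"][185:335,170:310]
m=np.hstack([cv2.resize(a,(400,400),interpolation=3),cv2.resize(b,(400,400),interpolation=3)]);cv2.imwrite("pics/e.png",m)
E
```

```text
0.0003539718098835357 [ 0.62668845 -0.09303501 -0.59730864] [473.62784499 187.75093665 258.70945118]
[[237.10838741 266.59566029]] [[244.94217572 307.89257838]]
```

View pics/e.png

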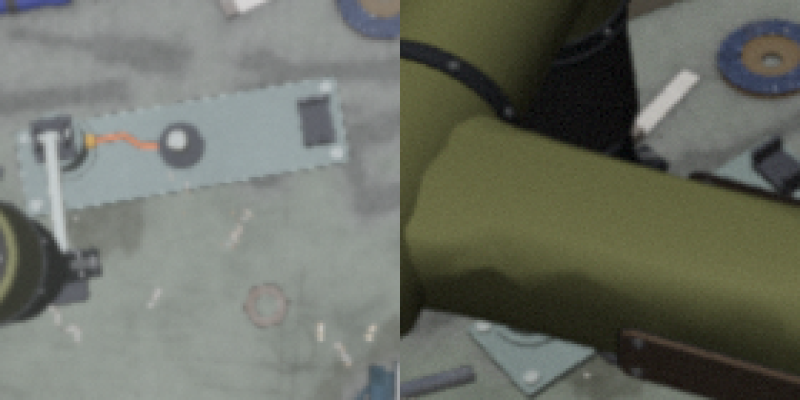

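```bash
python3 - <<'E'
from h import *
import pickle
T,S=[pickle.load(open(n+".pkl","rb")) for n in("top","scene")]
for C in (T,S): print(proj(C,[[257.6,-541.8,209],[257.6,-541.8,300],[257.6,-541.8,420]]).round(0).tolist(), proj(C,[[473.6,187.8,z] for z in (245,320,420)]).round(0).tolist())
print(R.from_quat(current_tcp_rot()).as_matrix().round(2).tolist(),current_qpos())
a=T["img"][280:440,440:600];b=S["img"][80:280,480:640];d=cv2.imread("pics/e_t.png")[200:320,180:300]
cv2.imwrite("pics/f.png",np.hstack([cv2.resize(x,(266,400),interpolation=3) if 0 else cv2.resize(x,(266,266*x.shape[0]//x.shape[1]))[:266] for x in(a,b[:160],d)]))
E
```

```text
[[490.0, 350.0], [500.0, 354.0], [516.0, 360.0]] [[233.0, 267.0], [228.0, 266.0], [221.0, 265.0]]
[[554.0, 235.0], [567.0, 210.0], [586.0, 173.0]] [[242.0, 290.0], [238.0, 270.0], [232.0, 238.0]]
[[0.98, 0.2, -0.0], [0.2, -0.98, -0.0], [-0.0, 0.0, -1.0]] [ 7.73062989e-01 -1.92683763e-01 -6.96290176e-02 -2.29613206e-04
 -1.69528175e+00  9.99760924e-01]
```

View pics/f.png

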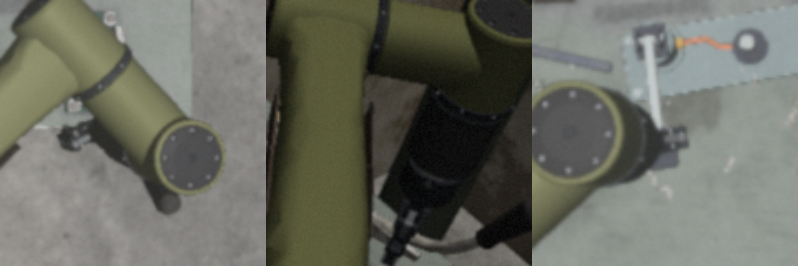

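```bash
python3 - <<'E'
from h import *
fz=lambda:current_contact_force()[2]
p=pad-3*np.array([np.cos(F[2]),np.sin(F[2])]); movel([*p,186],speed=200); 
for z in range(182,154,-3):
    movel([*p,z],speed=100); dwell(.08); print(z,round(fz(),2),round(current_tcp_pos()[2],1))
print(current_clock())
E
```

```text
182 -0.09 182.8
179 -0.1 179.0
176 1.28 176.0
173 0.44 173.0
170 -0.08 170.0
167 -0.06 167.0
164 2.78 164.5
161 2.83 161.0
158 3.0 158.0
155 3.55 155.0
21.5833
```

First contact is at TCP z≈165.5 and the stop at ≈77. That's an 88 mm travel, which matches the specified 87 mm. Next I'll move over the lever and check with a picture.

```bash
python3 - <<'E'
from h import *
import pickle
p=current_tcp_pos(); movel([p[0],p[1],215],speed=250)
c,q=np.cos(L[2]),np.sin(L[2]); b=[L[0]+52*c,L[1]+52*q]
movep([*b,170],down(L[2])); command_gripper(1.0); print(current_clock(),current_gripper_width(),current_tcp_pos(),np.round(current_contact_force(),1))
T=snap("top","g_t.png");S=snap("scene","g_s.png")
S0=cv2.imread("pics/scene0.png")
f=lambda x,r:cv2.resize(x[r[0]:r[1],r[2]:r[3]],(400,300),interpolation=3)
m=np.vstack([np.hstack([f(S0,(265,340,180,280)),f(S["img"],(265,340,180,280))]),np.hstack([f(S["img"],(195,285,360,480)),f(T["img"],(200,305,330,470))])])
cv2.imwrite("pics/g.png",m)
E
```

```text
24.5833 0.9972365807509233 [ 527.02236969 -309.94761575  169.98406743] [ 0.3 -0.  -0. ]
```

View pics/g.png

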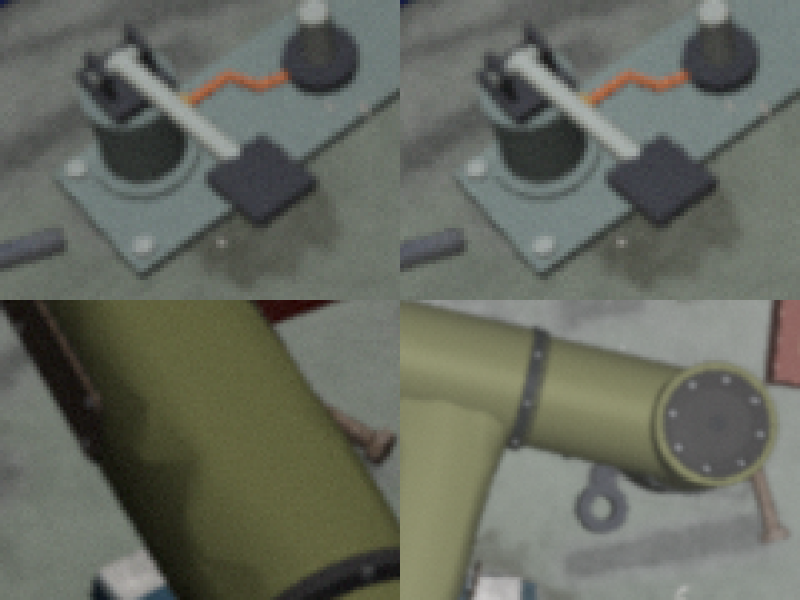

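The handle is fully back up: the before and after views are identical, with the pad at the same pixels. Now I'll grasp the lever with a guarded descent, because the fingertips seem to be shorter than the stated 14 mm.

```bash
python3 - <<'E'
from h import *
fz=lambda:current_contact_force()[2]
b=current_tcp_pos()[:2]
movel([*b,40],speed=200); movel([*b,10],speed=80); f0=fz(); zc=None
for z in (6,3,0,-3,-6,-9,-12):
    movel([*b,z],speed=60); dwell(.05); print(z,round(fz(),1),round(current_tcp_pos()[2],1))
    if fz()-f0>4: zc=current_tcp_pos()[2]; break
zt=(zc if zc is not None else -12)+15
movel([*b,zt],speed=60); command_gripper(0.0)
print(zt,current_gripper_width(),current_grasp_force(),np.round(current_contact_force(),1),current_tcp_pos(),current_clock())
E
```

```text
6 0.1 6.1
3 -0.1 2.9
0 -0.7 -0.2
-3 -0.2 -3.1
-6 0.0 -6.1
-9 -0.1 -9.2
-12 -0.5 -12.1
3 0.21605587715142038 62.53326773643494 [-0.2 -1.4  0.4] [ 527.02261488 -310.15454647    3.1215995 ] 29.125
```

Measured: the fingers are about 18 mm shorter than stated. The lever is gripped firmly (62 N), so lift and carry it.

```bash
python3 - <<'E'
from h import *
b=current_tcp_pos()[:2]
movel([*b,30],speed=80); movel([*b,155],speed=150); dwell(.25)
print(current_gripper_width(),current_grasp_force(),np.round(current_contact_force(),1),np.round(current_torque(),2))
e=np.array([np.sin(F[2]),-np.cos(F[2])]); g=F[:2]+52*e
movep([*g,150],down(F[2]-np.pi/2)); dwell(.1)
movel([*g,108],speed=80); dwell(.2); print(current_tcp_pos(),np.round(current_contact_force(),1),current_clock())
T=snap("top","k_t.png");S=snap("scene","k_s.png")
l=lambda a,z:[*(F[:2]+a*e),z]
P=[l(0,139),l(155,133),l(0,105),l(155,105)]
for C in(T,S): print(proj(C,P).round(1).tolist())
f=lambda x,r:cv2.resize(x[r[0]:r[1],r[2]:r[3]],(400,300),interpolation=3)
cv2.imwrite("pics/k.png",np.hstack([f(T["img"],(180,255,250,350)),f(S["img"],(220,310,230,350))]))
E
```

```text
0.21101032807252815 61.33662700653076 [ 0.1 -0.1 -8.4] [ 0.   -0.02 -0.02]
[642.12687212  36.49295372 108.91955133] [-0.2  1.5 -9.1] 33.4833
[[274.4, 216.3], [325.5, 207.6], [275.4, 217.7], [325.4, 208.9]]
[[256.2, 251.6], [303.1, 221.9], [257.4, 259.8], [303.3, 228.8]]
```

View pics/k.png

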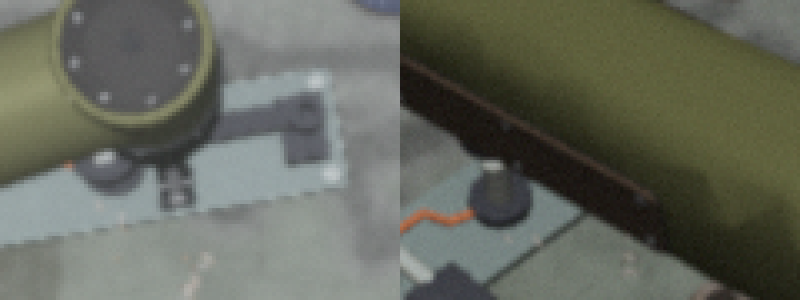

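The top view puts the eye at (325.8,208.2) against an expected (325.5,207.6), and the pin still shows through the bore region at about (276,219). The wrist moment is about zero, so the lever is balanced. Handing in.

```bash
python3 - <<'E'
from h import *
dwell(.5); print(current_contact_force(),current_torque(),current_grasp_force(),np.abs(current_dq()).max(),current_clock()); print(job_done())
E
```

```text
[-0.45320603 -0.17503806 -8.29986634] [ 0.05049008  0.02549291 -0.01719505] 61.31054162979126 0.001985572638540102 34.0833
the job is handed in; nothing more can be done
None
```

The job is handed in at 34.1 s of 51 s: three full pump strokes done, the lever held still about 3 cm above the pin with its eye over the rest; the arm hid the bore and most of the lever, so bore centring and level rest on the eye's position and a near-zero wrist moment, and no verdict was returned.

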